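Roll up the shutter of the branding-stamp chest

ROBOT

A 6-joint arm with a two-finger parallel gripper is mounted at the origin on the work surface. World frame = base frame: x ahead of the robot, y to its left, z up, the work surface at z = 0. Lengths are in m, angles in degrees, forces in N, time in s.
With the tool pointing down it reaches from about 0.25 to 0.775 m from the base axis. Payload 4 kg.
Tool frame: the origin (TCP) lies on the centre line of the jaws, within the pads' length; the fingertips stand 19 mm ahead of it and the grasp point (between the pads) is the TCP; z points along the fingers, y is the line along which they close (so a half turn about z gives the same grasp; the last joint's range is limited). The gripper opens to 94 mm and grips with 3 to 60 N. Pads are 16 mm wide; open, the fingers measure 119 mm over their backs; the gripper's body (75 mm by 177 mm) begins 78 mm behind the grasp point.
Start: joints at [-81.48, 4.996, 78.535, -0, 96.463, -5.907], TCP at [0.137, -0.533, 0.192] pointing down, gripper open.
Joint ranges: [-177.83, 177.83], [-43.37, 116.18], [15.69, 146.23], [-61.86, 241.86], [9.47, 152.12], [-147.06, 147.06]. Speed limits (degrees/s): [159.86, 159.86, 180, 180, 180, 180].

INTERFACE

Orientations are given as [roll, pitch, yaw] about the fixed x, y, z axes, in that order (R = Rz(yaw) Ry(pitch) Rx(roll)).
In Python, from cell import read_state, get_image, close_job, boxes_of, regions_of gives the robot as it stands. The module is installed in compiled form; this text tells all that it offers.
- The arm moves only by the shell command python3 -m jog 'ROWS' [FORCE]. ROWS is text: rows parted by semicolons, each of 5 numbers parted by spaces: the shift along the tool's x, y, z in mm, then the turn about the tool's z in degrees, then the opening, from 0 (shut) to 1 (fully open). In form: x y z roll claw; .... A call has 1 to 12 rows; each row is the pose to reach, as a shift and turn from the pose commanded when the call began, along the tool's axes at that moment; what a row does not reach only later rows make up. A row lasts 1/10 s, in which the tool goes at most 50 mm and 8.59 degrees, less where a joint would pass 70% of its speed; a pose out of reach is approached as far as the arm can. A call with a gripper value outside its range is refused whole. The fingers move at their own pace and stop on an object; FORCE is the grip in N (left out, the last holds). Time passes only in rows, so rows that repeat a pose let the fingers close. It gives the time, the measured TCP pose, the force, the opening and the grip force at its end, in the units of the state.
- read_state(): the state, without advancing time (a new reading comes with each control period).
- get_image(name): name is "scene" or "top" or "wrist"; returns a dict with "color" (420x560x3 uint8, red, green, blue), "camera_matrix" (3x3 intrinsics, pixels), "origin" and "attitude" of the camera in the world; the wrist camera has in their place "tool_from_camera" (4x4, takes a point from camera to tool coordinates, whose origin is the TCP and whose axes are the flange's). Camera axes: x right, y up, looking along -z (the intrinsics and any distortion apply to the point x, -y, -z); pixel columns grow to the right and rows downward; lengths in m; the calibration is good to about 2 mm. A picture is of the moment at which its call begins: read the wrist's pose just before it. There is no depth.
- close_job(): hands the job in; it is judged then, once.
Trained networks look in a picture, given as the dict that the camera call returned (one of the last four; its "shot" number tells which), for a name from the list of things; names that differ only in an ending like _2 or _b are one class to them, and where a whole thing is asked for, a point or a joint stands for the part that bears it (a point fixed in the world has none). Each returns a list of dicts, best first, with "p" (0 to 1); they miss things now and then, are a little off and sometimes report something else, mostly with a low value. They report only what shows in the picture. A call takes as long as a camera call.
- boxes_of(label, picture): "bbox" ([left, top, right, bottom] in pixels, round what is visible of it).
- regions_of(label, picture): "region" (420x560 bool, what is visible of it) and "bbox" ([left, top, right, bottom] in pixels, round what is visible of it).
The state is a dict: "time_s": time; "qpos": joint angles; "dq": joint speeds; "effort": joint torques, N m; "tcp_pos": TCP position; "tcp_rot": TCP orientation; "contact_force": force on the tool from outside, world axes, zero at the start; "wrist_torque": the same for the moment, N m; "gripper_width": finger opening in m; "gripper_force": force on a finger pad.
Only numpy, scipy, OpenCV 4.12 (cv2) and the standard library are available. Lean on these libraries where they do the work, as an engineer would, in place of code of your own. Each camera call takes 0.05 s, during which the arm holds its last target. There are 200 camera calls.

TASK

The brass branding stamps are kept in the dark-wood roll-top chest with the red pull. Take the red pull, roll the slatted shutter up along its curved tracks until it is fully open and stays there by itself, then let go. Leave the light-wood chest with the blue pull shut.

Things in the scene. Friction and masses are not known exactly. Their poses are not given: they have to be found in the camera images.
- dark_chest: Dark-wood roll-top chest, fixed: half-round cheeks, 336 mm deep (x), 234 wide (y), 228 tall. Origin: centre of its underside on the bench, z up; front faces its own -x, towards the robot. Track axis: along y, 60 mm above the origin; slats 150 mm from it, cheek tops 168. Shut, the slats cover the front above a 60 mm sill; behind is a fixed hood. The light chest is alike, on either side of it.
- dark_pull (a point): Centre of the red pull: cylinder 26 mm thick, 40 long, along the chest's y at mid-width, 45 mm off the lowest slat on an 18 mm wide neck, its flat ends free to pinch. It moves on an arc of 195 mm radius about the track axis: shut, 195 mm ahead of the axis and 13 above it (73 above the bench); open, 48 ahead and 189 above (249 above the bench).
- dark_shutter (a joint): Shutter of the dark chest, angle about the track axis in rad: 0 shut (at the start), grows as the pull goes up and back, 1.257 fully open at the stop. About 0.5 kg; a few newtons at the pull raise it. Let go below about 0.5 it slides shut, near 0.8 it may stop where it is, beyond 1.1 it slides on to the stop and stays.
- light_shutter (a joint): Shutter of the light-wood chest with the blue pull, same build and meaning: 0 shut. To be left shut.

How it is judged:
By the outcome, as a careful person would: the job done as asked, in the order asked, and still so for the second after the job is handed in, with the robot touching nothing.
It also fails if it takes over 45 s, if anything falls off the work surface, if the arm or the gripper's body presses on something with over 40 N, if the wrist force passes 120 N, or if a joint passes its speed limit or range.

## Working session

There is one attempt and no reset: what is moved stays moved. The work goes in short steps, Python scripts to look and compute and a shell command to move; the robot and the scene stay as the last step left them, time stands still between calls to the robot, and variables do not carry over. Pictures are saved under pics/ and viewed, at most 10 in all, crops included, and the job is handed in when it is done.

```bash
mkdir -p pics
cat > h.py <<'E'
import numpy as np, cv2
from cell import *
def save(im,f): cv2.imwrite(f,im["color"][:,:,::-1])
E
python3 - <<'E'
from h import *
s=read_state(); print(s["time_s"],s["tcp_pos"],s["tcp_rot"],s["contact_force"])
ims=[]
for n in("scene","top"):
    im=get_image(n); ims.append(im["color"]); print(n,im["camera_matrix"],im["origin"],im["attitude"],[k for k in im])
    for l in("dark_pull","dark_chest"):
        print(l,[(b["bbox"],b["p"]) for b in boxes_of(l,im)])
    save(im,f"pics/{n}0.png")
E
```

```text
0.0 [ 0.1369395  -0.53207881  0.1905115 ] [-1.79875564e+02 -1.10786413e-02  1.44293828e+01] [ 0.23837283 -0.6794728   0.148824  ]
scene [[447.84858439   0.         281.69112694]
 [  0.         447.84858439 208.81486317]
 [  0.           0.           1.        ]] [ 0.85366672 -0.19182698  1.03195904] [18.59686596 -0.2162481  58.34534801] ['color', 'camera_matrix', 'origin', 'attitude', 'shot']
dark_pull [([145.6, 204.3, 256.0, 293.2], 0.88)]
dark_chest [([134.6, 201.1, 304.8, 395.1], 0.8)]
top [[399.97141091   0.         277.78608587]
 [  0.         399.97141091 209.59080216]
 [  0.           0.           1.        ]] [ 0.39075194 -0.02848951  1.00389486] [ 1.19738617e+01  5.47494240e-02 -8.46446458e+01] ['color', 'camera_matrix', 'origin', 'attitude', 'shot']
dark_pull [([317.7, 160.4, 434.2, 274.0], 0.57)]
dark_chest [([307.8, 107.6, 447.6, 273.8], 0.8)]
```

View pics/scene0.png

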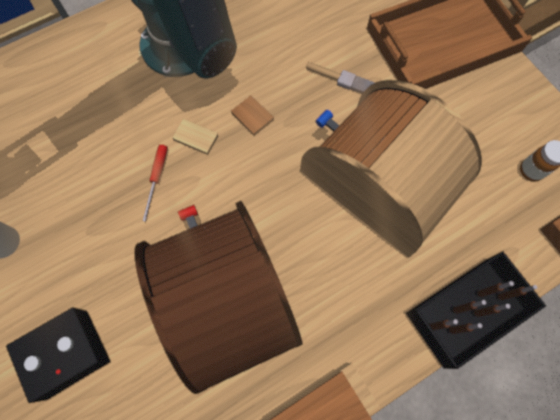

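View pics/top0.png

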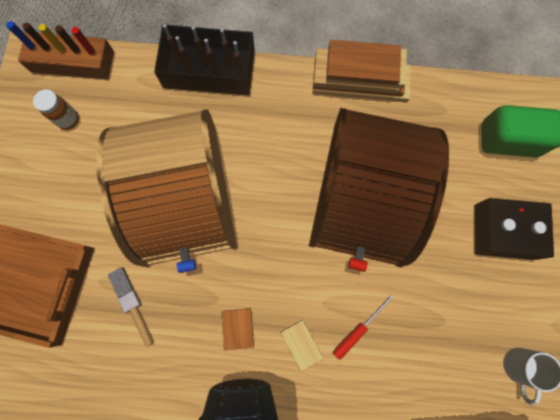

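The scene view shows the red pull at about (188,212); in the top view it is at (358,265), and the dark chest is slightly yawed. I'll triangulate the pull and fit the chest outline.

```bash
cat >> h.py <<'E'
from scipy.spatial.transform import Rotation as R
from scipy.optimize import minimize
def proj(im,P):
    c=(np.atleast_2d(P)-im["origin"])@R.from_euler("xyz",im["attitude"],degrees=True).as_matrix()
    u=np.c_[c[:,0],-c[:,1],-c[:,2]]@im["camera_matrix"].T
    return u[:,:2]/u[:,2:]
def red(im,box):
    h=cv2.cvtColor(im["color"],cv2.COLOR_RGB2HSV).astype(int); m=((h[...,0]<6)|(h[...,0]>174))&(h[...,1]>190)&(h[...,2]>110)
    k=np.zeros_like(m);k[box[1]:box[3],box[0]:box[2]]=1
    v,u=np.nonzero(m&k); return np.array([(u.min()+u.max())/2,(v.min()+v.max())/2]),len(u)
def w(p,L):
    c,s=np.cos(p[2]),np.sin(p[2]); L=np.atleast_2d(L)
    return np.c_[p[0]+c*L[:,0]-s*L[:,1],p[1]+s*L[:,0]+c*L[:,1],L[:,2]]
t=np.linspace(0,np.pi,40); prof=np.r_[np.c_[.168*np.cos(t),.06+.168*np.sin(t)],[[-.168,0],[.168,0]]]
body=np.array([[a,y,b] for a,b in prof for y in(-.117,.117)])
E
python3 - <<'E'
from h import *
V=[]
for n,b in(("scene",(170,198,205,230)),("top",(342,252,375,280))):
    im=get_image(n); r=regions_of("dark_chest",im)[0]; V.append((im,r["region"],*red(im,b)))
    print(n,V[-1][2],V[-1][3],r["bbox"])
def cost(p,full=False):
    C=0;out=[]
    for im,m,c,_ in V:
        k=np.zeros(m.shape,np.uint8); cv2.fillConvexPoly(k,cv2.convexHull(np.round(proj(im,w(p,body))*16).astype(np.int32)),1,shift=4)
        iou=(m&(k>0)).sum()/(m|(k>0)).sum(); e=proj(im,w(p,[-.195,0,.073]))[0]-c
        C+=(1-iou)*20+(e@e)*.02; out.append((iou,e))
    return out if full else C
best=min((minimize(cost,[x,-.24,y],method="Nelder-Mead",options=dict(initial_simplex=[[x,-.24,y],[x+.03,-.24,y],[x,-.21,y],[x,-.24,y+.15]])) for x in(.5,.55) for y in(-.35,-.2,0,.2)),key=lambda r:r.fun)
p=best.x; print(p,np.degrees(p[2]),best.fun,cost(p,True)); print("pull",w(p,[-.195,0,.073]))
for im,m,c,_ in V:
    o=im["color"][:,:,::-1].copy(); cv2.polylines(o,[cv2.convexHull(proj(im,w(p,body)).astype(np.int32))],1,(0,255,0)); 
    for a in(0,1.257): 
        q=proj(im,w(p,[-.195*np.cos(.0667+a),0,.06+.195*np.sin(.0667+a)]))[0].astype(int); cv2.circle(o,q.tolist(),2,(255,255,0),-1)
    cv2.imwrite(f"pics/fit{im['shot']}.png",o); print(im['shot'])
from scipy.optimize import least_squares
print(least_squares(lambda P:np.r_[[proj(i,P)[0]-c for i,_,c,_ in V]].ravel(),[.3,-.2,.07]).x)
a=[proj(V[1][0],w(p,[-.195,0,.073]))]
E
ls pics
```

```text
scene [190.  210.5] 63 [133.7, 202.9, 305.2, 392.9]
top [357.5 264. ] 159 [306.5, 109.0, 446.8, 272.3]
[ 0.66989136 -0.22978241 -0.13829083] -7.923481119994388 1.887002078564302 [(np.float64(0.9527329221788051), array([-1.9314701 ,  1.41833598])), (np.float64(0.9592941998602376), array([-0.75956654, -0.2408961 ]))]
pull [[ 0.47675301 -0.20290157  0.073     ]]
3
4
[ 0.47690652 -0.200531    0.07827911]
fit3.png
fit4.png
scene0.png
top0.png
```

```bash
cat >> h.py <<'E'
def shift(target,yaw=None):
    s=read_state(); M=R.from_euler("xyz",s["tcp_rot"],degrees=True).as_matrix()
    print("shift mm",np.round(M.T@(np.array(target)-s["tcp_pos"])*1e3,1),"roll",None if yaw is None else s["tcp_rot"][2]-yaw, "F",s["contact_force"])
E
python3 -c "
from h import *
shift([.477,-.202,.25],-7.9)"
```

```text
shift mm [ 411.6 -235.5  -58.3] roll 22.327613272399553 F [-0.76503889  0.68390975  0.48708666]
```

View pics/fit4.png

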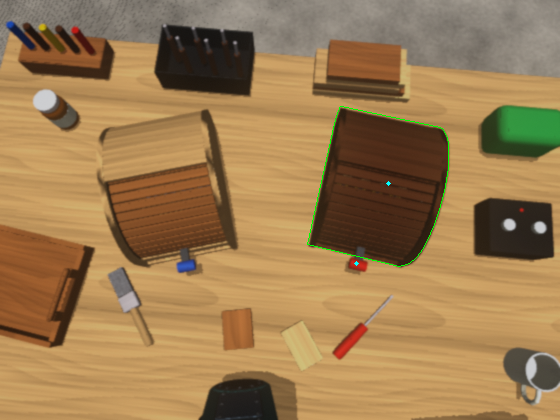

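The outline lies on the chest edges and the marker on the red pull (357,264). Next I'll go above the pull.

```bash
python3 -m jog '20 -10 -40 0 1; 60 -32 -58 3 1; 97 -55 -58 6 1; 135 -77 -58 9 1; 174 -99 -58 12 1; 214 -122 -58 15 1; 254 -145 -58 18 1; 294 -168 -58 21 1; 334 -191 -58 22.3 1; 374 -214 -58 22.3 1; 402 -230 -58 22.3 1; 412 -235 -58 22.3 1'; python3 -m jog '0 0 0 0 1; 0 0 0 0 1'
python3 - <<'E'
from h import *
s=read_state(); print(s["time_s"],s["tcp_pos"],s["tcp_rot"])
im=get_image("wrist"); save(im,"pics/w1.png"); print(im["tool_from_camera"],im["camera_matrix"])
shift([.477,-.202,.08],-7.9)
E
```

```text
time_s: 1.7
tcp_pos: [0.4791, -0.2, 0.2495]
tcp_rot: [-180.0, -0.0, -7.6]
contact_force: [0.3, -0.4, 0.1]
gripper_width: 0.0941
gripper_force: 0.0
time_s: 1.9
tcp_pos: [0.4769, -0.2032, 0.2497]
tcp_rot: [180.0, 0.0, -7.9]
contact_force: [-0.4, -0.4, -0.4]
gripper_width: 0.0941
gripper_force: 0.0
1.9 [ 0.47686933 -0.20323125  0.24965499] [ 1.79954430e+02  3.45299205e-02 -7.91653066e+00]
[[ 8.18023047e-04  9.69194355e-01  2.46295825e-01  7.00780228e-02]
 [ 9.99999634e-01 -7.30974518e-04 -4.44856795e-04 -1.36562248e-03]
 [-2.51116723e-04  2.46296098e-01 -9.69194598e-01 -1.90959070e-01]
 [ 0.00000000e+00  0.00000000e+00  0.00000000e+00  1.00000000e+00]] [[333.39859011   0.         274.86896295]
 [  0.         333.39859011 214.39458138]
 [  0.           0.           1.        ]]
shift mm [ 1.000e-01 -1.700e+00  1.698e+02] roll -0.06631574913404226 F [-0.22271719 -0.080503   -0.46450141]
```

View pics/w1.png

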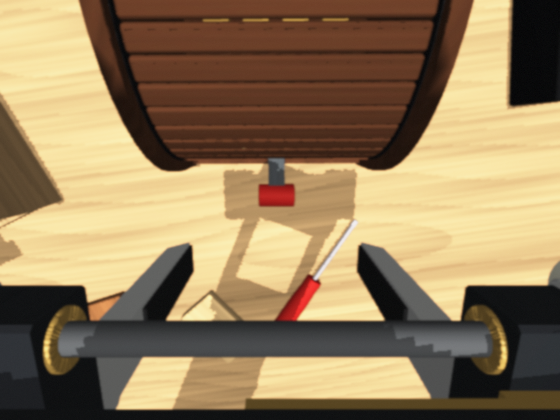

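The wrist view shows the red pull square to the jaws at (277,195), with the slats parallel to the closing line, so the yaw is good. Now I'll locate it from this picture.

Run:
```python
from h import *
im=get_image("wrist"); c,n=red(im,(250,178,305,210)); K=im["camera_matrix"]
T=im["tool_from_camera"]; s=read_state(); M=R.from_euler("xyz",s["tcp_rot"],degrees=True).as_matrix()
d=M@T[:3,:3]@np.array([(c[0]-K[0,2])/K[0,0],-(c[1]-K[1,2])/K[1,1],-1]); o=s["tcp_pos"]+M@T[:3,3]
P=o+d*(.077-o[2])/d[2]; print(c,n,P); P[2]=.078; shift(P,-7.9)
```

```text
[276. 195.] 682 [ 0.47641523 -0.2038118   0.077     ]
shift mm [ -0.2   0.  171.8] roll -0.09986123699636895 F [0.39450794 0.72296567 0.73589595]
```

```bash
python3 -m jog '0 0 40 0 1; 0 0 80 0 1; 0 0 120 0 1; 0 0 150 0 1; 0 0 165 0 1; 0 0 172 0 1; 0 0 172 0 1; 0 0 172 0 1'; python3 -m jog '0 0 0 0 0; 0 0 0 0 0; 0 0 0 0 0; 0 0 0 0 0; 0 0 0 0 0; 0 0 0 0 0; 0 0 0 0 0; 0 0 0 0 0' 18
python3 - <<'E'
import numpy as np
# arc shifts in tool axes: x=forward, -z=up; pull 0.0667 start, total 1.257
for a in np.linspace(0,1.257,25): print(round(a,2),np.round([195*(np.cos(.0667)-np.cos(.0667+a)),-195*(np.sin(.0667+a)-np.sin(.0667))],0))
E
```

```text
time_s: 2.8
tcp_pos: [0.478, -0.2034, 0.0791]
tcp_rot: [179.9, -0.1, -7.9]
contact_force: [0.7, 0.9, 0.2]
gripper_width: 0.0938
gripper_force: 0.0
time_s: 3.6
tcp_pos: [0.4775, -0.2024, 0.0776]
tcp_rot: [180.0, 0.0, -7.9]
contact_force: [0.7, -0.4, 0.0]
gripper_width: 0.0335
gripper_force: 0.0
0.0 [ 0. -0.]
0.05 [  1. -10.]
0.1 [  2. -20.]
0.16 [  4. -30.]
0.21 [  7. -40.]
0.26 [ 10. -50.]
0.31 [ 14. -60.]
0.37 [ 18. -69.]
0.42 [ 22. -78.]
0.47 [ 27. -87.]
0.52 [ 33. -96.]
0.58 [  38. -104.]
0.63 [  45. -112.]
0.68 [  52. -120.]
0.73 [  59. -127.]
0.79 [  66. -134.]
0.84 [  74. -140.]
0.89 [  82. -146.]
0.94 [  91. -152.]
1.0 [ 100. -157.]
1.05 [ 109. -162.]
1.1 [ 118. -166.]
1.15 [ 127. -170.]
1.2 [ 137. -173.]
1.26 [ 147. -176.]
```

The opening is 33.5 mm with no grip force, less than the 40 mm pull. I'll look before anything else.

Run:
```python
from h import *
s=read_state();print(s["gripper_width"],s["gripper_force"],s["contact_force"])
save(get_image("wrist"),"pics/w2.png")
im=get_image("scene"); save(im,"pics/s2.png"); cv2.imwrite("pics/s2c.png",cv2.resize(im["color"][150:300,100:300,::-1],(800,600)))
```

```text
0.033486816396665495 0.0 [ 0.72784172 -0.38197601  0.00985921]
```

View pics/w2.png

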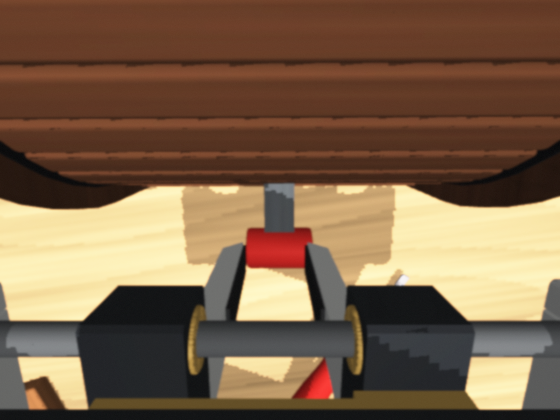

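The wrist view shows the fingertips (240,245 and 310,245) at the near side of the red pull (248–312, row 248). I'll compare where the TCP projects with the pull.

Run:
```python
from h import *
im=get_image("wrist"); c,n=red(im,(235,220,330,275)); K=im["camera_matrix"];T=im["tool_from_camera"]
Ti=np.linalg.inv(T)
def pr(p):
    q=Ti[:3,:3]@p+Ti[:3,3]; return np.round([K[0,0]*q[0]/-q[2]+K[0,2],K[1,1]*-q[1]/-q[2]+K[1,2]],1)
for z in(-.02,0,.019): print(z,pr(np.array([0,0,z])),pr(np.array([.008,.02,z])),pr(np.array([-.008,.02,z])))
s=read_state(); M=R.from_euler("xyz",s["tcp_rot"],degrees=True).as_matrix(); print(s["tcp_pos"])
d=M@T[:3,:3]@np.array([(c[0]-K[0,2])/K[0,0],-(c[1]-K[1,2])/K[1,1],-1]); o=s["tcp_pos"]+M@T[:3,3]
for z in(.065,.073,.08): print(c,n,o+d*(z-o[2])/d[2])
h=im["color"]; cv2.imwrite("pics/w2c.png",cv2.resize(h[170:320,180:380,::-1],(800,600),interpolation=cv2.INTER_CUBIC))
```

```text
-0.02 [277.2 261.4] [314.1 247.7] [313.2 274.9]
0 [276.9 248.8] [310.3 236.3] [309.5 261.2]
0.019 [276.8 238.9] [307.3 227.3] [306.7 250.3]
[ 0.47746327 -0.20245787  0.07763941]
[279.  247.5] 1829 [ 0.47356462 -0.20334988  0.065     ]
[279.  247.5] 1829 [ 0.47645339 -0.20363848  0.073     ]
[279.  247.5] 1829 [ 0.47898105 -0.20389099  0.08      ]
```

View pics/w2c.png

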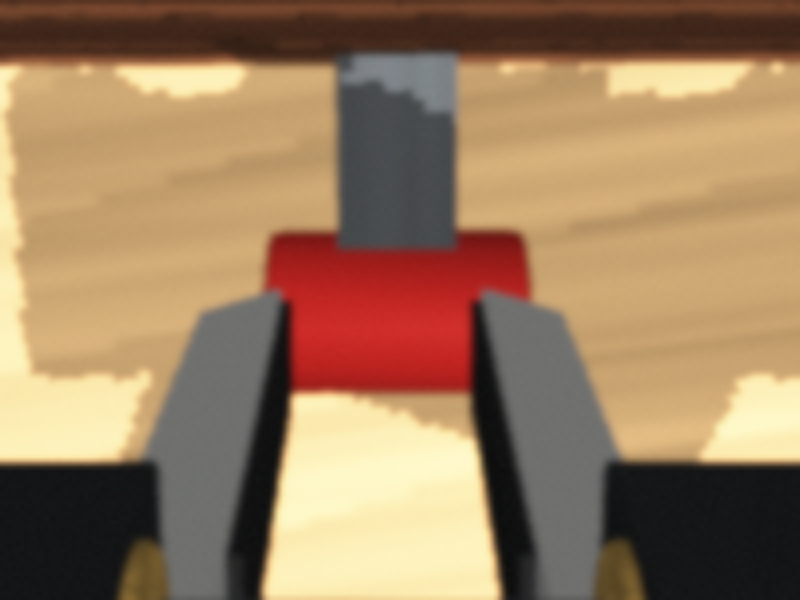

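View pics/s2c.png

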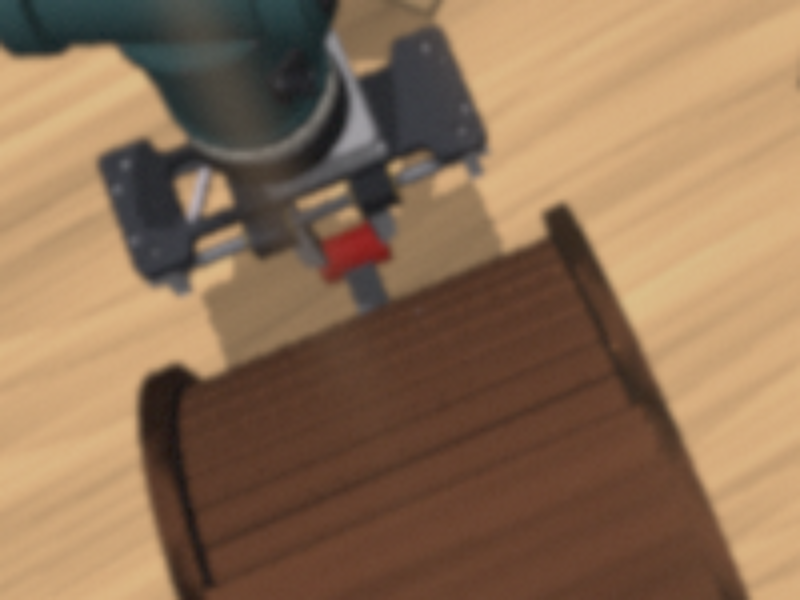

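The fingers overlap the pull's ends from above. The fit of the open fingers in both wrist pictures (166 px for 94 mm gives 0.189 m depth) puts the real fingertips about 11 mm behind the reported TCP, not 19 mm ahead. So the jaws closed over the pull. I'll open, go 29 mm lower and grip again.

```bash
python3 -m jog '0 0 -5 0 1; 0 0 -5 0 1; 0 0 -5 0 1; 0 0 -5 0 1; 0 0 -5 0 1; 0 0 -5 0 1; 0 0 -5 0 1; 0 0 5 0 1; 0 0 15 0 1; 0 0 24 0 1; 0 0 29 0 1; 0 0 29 0 1'; python3 -m jog '0 0 0 0 0; 0 0 0 0 0; 0 0 0 0 0; 0 0 0 0 0; 0 0 0 0 0; 0 0 0 0 0; 0 0 0 0 0; 0 0 0 0 0; 0 0 0 0 0; 0 0 0 0 0' 18
python3 -c "
from h import *
save(get_image('wrist'),'pics/w3.png')"
```

```text
time_s: 4.95
tcp_pos: [0.4766, -0.2019, 0.0471]
tcp_rot: [-179.9, 0.2, -7.9]
contact_force: [-0.8, 0.0, 0.5]
gripper_width: 0.0939
gripper_force: 0.0
time_s: 5.95
tcp_pos: [0.4772, -0.2049, 0.0486]
tcp_rot: [179.7, -0.0, -7.9]
contact_force: [-1.0, -4.8, -2.0]
gripper_width: 0.0399
gripper_force: 18.0
```

View pics/w3.png

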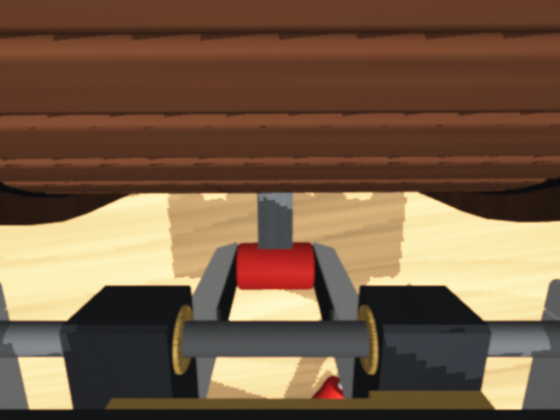

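The red pull (240–314, row 266) now sits between the pads, with the opening at 39.9 mm and 18 N of grip. Next I'll follow the arc.

```bash
python3 -m jog '0 0 -5 0 0; 1 0 -10 0 0; 2 0 -20 0 0; 4 0 -30 0 0; 7 0 -40 0 0; 10 0 -50 0 0; 14 0 -60 0 0; 18 0 -69 0 0; 22 0 -78 0 0; 27 0 -87 0 0; 33 0 -96 0 0; 38 0 -104 0 0'
```

```text
time_s: 7.2
tcp_pos: [0.5146, -0.2099, 0.1518]
tcp_rot: [179.8, 0.1, -7.9]
contact_force: [0.6, -6.0, -6.3]
gripper_width: 0.0396
gripper_force: 18.0
```

```bash
python3 -m jog '7 0 -8 0 0; 14 0 -16 0 0; 21 0 -23 0 0; 28 0 -30 0 0; 36 0 -36 0 0; 44 0 -42 0 0; 53 0 -48 0 0; 62 0 -53 0 0; 71 0 -58 0 0; 80 0 -62 0 0; 89 0 -66 0 0; 99 0 -69 0 0'; python3 -m jog '5 0 -2 0 0; 9 0 -3 0 0; 9 0 -3 0 0; 9 0 -3 0 0'
python3 - <<'E'
from h import *
im=get_image("top"); 
print(read_state()["qpos"]); shift(w([.6699,-.2298,-.1383],[-.048,0,.249-.0244])[0],-7.9)
save(im,"pics/t3.png")
E
```

```text
time_s: 8.4
tcp_pos: [0.6127, -0.2229, 0.2211]
tcp_rot: [179.9, 0.1, -8.0]
contact_force: [-1.7, -4.2, -0.3]
gripper_width: 0.0397
gripper_force: 18.0
time_s: 8.8
tcp_pos: [0.6223, -0.2242, 0.2239]
tcp_rot: [179.9, -0.0, -8.0]
contact_force: [1.6, -6.3, -3.0]
gripper_width: 0.0399
gripper_force: 18.0
[-24.64788076  19.37894446  57.86749657  -0.13820586 102.69815879
  73.27633004]
shift mm [-0.  -1.  -0.8] roll -0.05463759420845449 F [ 1.55153798 -5.92804696 -2.94561286]
```

At the open position, as expected. Now release and retreat straight up.

```bash
python3 -m jog '0 0 0 0 1; 0 0 0 0 1; 0 0 0 0 1; 0 0 0 0 1; 0 0 0 0 1; 0 0 0 0 1; 0 0 0 0 1; 0 0 0 0 1'; python3 -m jog '0 0 -15 0 1; 0 0 -40 0 1; 0 0 -70 0 1; 0 0 -100 0 1; -30 0 -110 0 1; -70 0 -110 0 1; -110 0 -110 0 1; -150 0 -110 0 1; -190 0 -110 0 1; -230 0 -110 0 1; -260 0 -110 0 1; -260 0 -110 0 1'
python3 - <<'E'
from h import *
s=read_state(); print(s["tcp_pos"],s["contact_force"])
a=get_image("scene");b=get_image("top")
for im in(a,b): print(proj(im,w([.6699,-.2298,-.1383],[-.048,0,.249])))
cv2.imwrite("pics/end.png",cv2.resize(np.hstack([a["color"],b["color"]])[:,:,::-1],(800,300)))
E
```

```text
time_s: 9.65
tcp_pos: [0.6221, -0.2224, 0.2247]
tcp_rot: [-180.0, -0.0, -7.9]
contact_force: [0.8, -0.8, -0.0]
gripper_width: 0.0939
gripper_force: 0.0
time_s: 10.85
tcp_pos: [0.3622, -0.1863, 0.3366]
tcp_rot: [179.9, -0.2, -8.0]
contact_force: [0.1, 0.2, -0.8]
gripper_width: 0.0938
gripper_force: 0.0
[ 0.36219653 -0.18629337  0.33655773] [ 0.08825964  0.18462164 -0.75788206]
[[197.04338639 252.80608568]]
[[388.30880668 183.39915066]]
```

View pics/end.png

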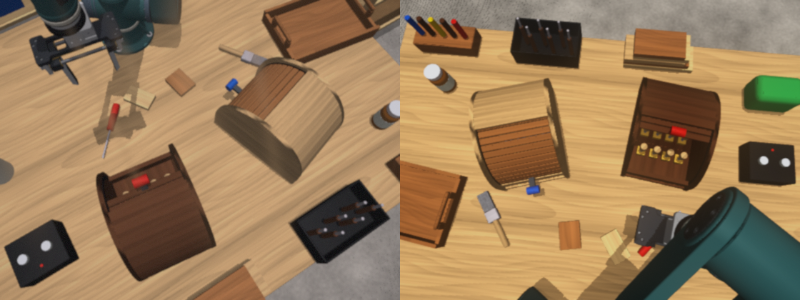

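The dark chest is open with the stamps showing. The red pull is at about (390,183) in the top view, where I predicted it for fully open, and the blue chest is shut. Handing in.

```bash
python3 -c "
from cell import *
print(close_job())"
```

```text
the job is handed in; nothing more can be done
None
```

The dark chest's shutter is fully open and stays there by itself, the light chest is shut, the arm is clear of everything, and the job is handed in (10.95 s on the robot's clock; my first grip closed just above the pull, and the second held).

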